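# Heft two glass balls and hold the heavier to the magnifier

## Task

Among the ornaments on the row of gift boxes are two frosted glass balls of the same size, and one was blown with a much thicker wall. Lift both balls, one after the other, to feel which is heavier, setting the lighter gently back on the box it came from, cap up, and leave everything else undisturbed. Then hold the heavier ball up, cap upward, on the robot's side of the bench magnifier, level with the middle of the lens and about one ball's width clear of the glass without touching the magnifier, and finish while still holding it there.

Things in the scene. Friction and masses are not known exactly. Their poses are not given: they have to be found in the camera images.
- ball_a_centre (a point): centre of one of the two like frosted glass balls: 60 mm sphere, metal cap and wire loop on top (19 mm wide, rising 17 mm above the sphere). z points to the cap. It rests in the window of any one of the four boxes, its centre 26.5 mm above the box top, 101.5 mm above the table. It weighs 70 to 290 g, balanced about this point; one ball weighs at least twice the other
- ball_b_centre (a point): centre of the other of the two like frosted glass balls: 60 mm sphere, metal cap and wire loop on top (19 mm wide, rising 17 mm above the sphere). z points to the cap. It rests in the window of any one of the four boxes, its centre 26.5 mm above the box top, 101.5 mm above the table. It weighs 70 to 290 g, balanced about this point; one ball weighs at least twice the other
- lens (a point): centre of the magnifier's upright lens, 235 mm above the table: glass 116 mm wide, 6 mm thick, in a white ring frame (140 mm outside; 13 mm to either side of this point along x). x points through the lens away from the robot's side: show the ball on the -x side; y across the lens, z up. Gooseneck and foot stand below (foot from 31 mm before to 101 mm beyond along x)
- box0: white gift box, 90 x 90 mm and 75 mm high, fixed, with a 28 mm square window in the middle of its top on which one ornament rests; origin at the centre of its underside, z up
- box1: white gift box, 90 x 90 mm and 75 mm high, fixed, with a 28 mm square window in the middle of its top on which one ornament rests; origin at the centre of its underside, z up
- box2: white gift box, 90 x 90 mm and 75 mm high, fixed, with a 28 mm square window in the middle of its top on which one ornament rests; origin at the centre of its underside, z up
- box3: white gift box, 90 x 90 mm and 75 mm high, fixed, with a 28 mm square window in the middle of its top on which one ornament rests; origin at the centre of its underside, z up
- magnifier: the bench magnifier, fixed; origin on the table right below the lens centre, axes as those of the lens
- big_ball_centre (a point): bystander: centre of a larger frosted glass ball, 80 mm in diameter, with cap, on one of the gift boxes (top of its loop 57 mm above this point, 170 mm above the table)
- onion_centre (a point): bystander: centre of the round belly (48 mm in diameter) of a frosted onion-shaped ornament with a long neck, on one of the gift boxes (top of its loop 77 mm above this point, 172 mm above the table)
- jar1: bystander: paint jar, 54 mm in diameter, 65 mm high; origin under its centre
- jar2: bystander: glass jar, 60 mm in diameter, 75 mm high; origin under its centre
- brush: bystander: brush 180 mm long lying on the table, along its x
- cap_tray: bystander: open grey tray of metal caps, 100 x 70 x 22 mm; origin under its centre
- mug: bystander: mug, 76 mm in diameter, 88 mm high, handle at +y; origin under its centre
Not all that is in view belongs to the job. What is shaped like the part that bears ball_a_centre but orange or yellow is not meant. What is shaped like the part that bears ball_b_centre but red is not meant.

How it is judged:
By the outcome, as a careful person would: the job done as asked, in the order asked, and still so for the second after the job is handed in, while the arm keeps its last pose, push and grip.
It also fails if it takes over 72 s, if anything falls off the work surface, if the arm or the gripper's body presses on something with over 40 N, if the wrist force passes 120 N, or if a joint passes its speed limit or range.

## Robot

A 6-joint arm with a two-finger parallel gripper is mounted at the origin on the work surface. World frame = base frame: x ahead of the robot, y to its left, z up, the work surface at z = 0. Lengths are in m, angles in rad, forces in N, time in s.
With the tool pointing down it reaches from about 0.35 to 0.775 m from the base axis. Payload 7.3 kg.
Tool frame: the origin (TCP) lies at the very end of the fingers, on their centre line; the grasp point (between the pads) lies 19 mm behind it (robot.pinch_z is the distance from the TCP to the grasp point, in m); z points along the fingers, y is the line along which they close (so a half turn about z gives the same grasp; the last joint's range is limited). The gripper opens to 92 mm and grips with 3 to 60 N. Pads are 19 mm wide; open, the fingers measure 130 mm over their backs; the gripper's body (75 mm by 190 mm) begins 47 mm behind the grasp point.
Start: joints at [-1.353, 0.342, 1.524, -0, 1.275, -0.146], TCP at [0.187, -0.491, 0.227] pointing down, gripper open.
Joint ranges: [-2.53, 2.53], [-0.77, 2.02], [0.04, 2.7], [-1, 4.14], [0.28, 2.66], [-3.11, 3.11]. Speed limits (rad/s): [2.57, 2.57, 3.14, 3.14, 3.14, 3.14].

## Interface

Orientations are given as [roll, pitch, yaw] about the fixed x, y, z axes, in that order (R = Rz(yaw) Ry(pitch) Rx(roll)).
In Python, from cell import robot gives the robot as it stands.
- The arm moves only by the tool move_arm, never from a script. Its argument "motion" is a list of rows, each a list of 6 numbers: the shift along the tool's x, y, z in units of 0.1 m (1.0 is 0.1 m), then the turn, a rotation vector about the tool's x, y, z in units of pi rad (1.0 is pi rad). In form: [[dx, dy, dz, rx, ry, rz], ...]. A call has 1 to 12 rows; each row is the pose to reach, as a shift and turn from the pose commanded when the call began, along the tool's axes at that moment, turning the shorter way round; what a row does not reach only later rows make up. A row lasts 1/8 s, in which the tool goes at most 62.5 mm and 10.7 degrees, less where a joint would pass 70% of its speed; a pose out of reach is approached as far as the arm can. A call with a number of a shift or a turn outside -1 to 1 is refused whole. A call with a gripper value outside its range is refused whole. "fingers" is the opening, from -1 (shut) to 1 (fully open), set as the call begins (left out, the last holds). The fingers move at their own pace and stop on an object; "newtons" is the grip in N (left out, the last holds). Time passes only in rows, so rows that repeat a pose let the fingers close. It gives the time, the measured TCP pose, the force, the opening and the grip force at its end, in the units of the state.
- robot.observe(): the state, without advancing time (a new reading comes with each control period).
- robot.read_camera(name): name is "scene" or "top"; returns a dict with "image" (420x560x3 uint8, red, green, blue), "range_z" (420x560 float32, m along the optical axis (not along the pixel's ray), 0 where there is no reading), "vfov" (degrees; the focal length in pixels is half the picture's height over the tangent of half this angle, whatever the lens; pixels are square), "cx", "cy" (the principal point, pixels), "extrinsics" (4x4, takes a point from camera to world coordinates). Camera axes: x right, y up, looking along -z (the intrinsics and any distortion apply to the point x, -y, -z); pixel columns grow to the right and rows downward; lengths in m; the calibration is good to about 2 mm. A picture is of the moment at which its call begins.
- robot.hand_in(): hands the job in; it is judged then, once.
The state is a dict: "time": time; "qpos": joint angles; "qvel": joint speeds; "joint_efforts": joint torques, N m; "tool_pos": TCP position; "tool_rot": TCP orientation; "contact_force": force on the tool from outside, world axes, zero at the start; "torque": the same for the moment, N m; "opening": finger opening in m; "grip_force": force on a finger pad.
Only numpy, scipy, OpenCV 4.12 (cv2) and the standard library are available. Lean on these libraries where they do the work, as an engineer would, in place of code of your own. Each camera call takes 0.05 s, during which the arm holds its last target. There are 200 camera calls.

## Working session

There is one attempt and no reset: what is moved stays moved. The work goes in short steps, Python scripts to look and compute and a tool call to move; the robot and the scene stay as the last step left them, time stands still between calls to the robot, and variables do not carry over. Pictures are saved under pics/ and viewed, at most 10 in all, crops included, and the job is handed in when it is done.

Besides the shell and the picture viewer there is one more tool, called after "Emit:" by a JSON object that holds its "fn" and its "kwargs". move_arm: Moves the arm, as the interface text tells. Shifts and turns lie within -1 to 1; 1 stands for 0.1 m of shift or pi rad of turn. Its arguments: {"type":"object","properties":{"motion":{"type":"array"},"fingers":{"type":"number"},"newtons":{"type":"number"}},"required":["motion"]}

```bash
mkdir -p pics; cat > h.py <<'E'
import numpy as np,cv2
from cell import robot
def cam(n):
    c=robot.read_camera(n);im=c["image"];h,w=im.shape[:2]
    f=h/2/np.tan(np.radians(c["vfov"])/2);c["f"]=f;return c
def pts(c):
    z=c["range_z"];v,u=np.mgrid[:z.shape[0],:z.shape[1]]
    P=np.stack([(u-c["cx"])/c["f"]*z,-(v-c["cy"])/c["f"]*z,-z,np.ones_like(z)],-1)
    return (P@np.array(c["extrinsics"]).T)[...,:3]
def save(im,n):cv2.imwrite("pics/"+n,cv2.cvtColor(im,cv2.COLOR_RGB2BGR))
E
python3 - <<'E'
from h import *
s=robot.observe();print(s)
for n in("scene","top"):
    c=cam(n);save(c["image"],n+"0.png");np.savez(n+"0.npz",P=pts(c),im=c["image"],z=c["range_z"])
    print(n,{k:v for k,v in c.items() if k not in("image","range_z")})
E
```

```text
{'time': 0.0, 'qpos': array([-1.35297553e+00,  3.42734949e-01,  1.52502201e+00,  3.49830368e-05,
        1.27538178e+00, -1.45974675e-01]), 'qvel': array([ 2.57202817e-04, -5.08374827e-04, -8.28361010e-04,  6.26936195e-04,
        5.28625144e-04,  4.63143364e-05]), 'joint_efforts': array([-3.32038595e-03, -4.31248498e+01, -2.44220906e+01,  7.13252812e-02,
        5.60352893e-02, -1.56953715e-04]), 'tool_pos': array([ 0.18676278, -0.49022615,  0.22603687]), 'tool_rot': array([-3.14006788e+00, -2.57983931e-04,  3.63785063e-01]), 'contact_force': array([-0.28868442,  0.33515204, -0.61838576]), 'torque': array([ 0.03381707, -0.00638655,  0.03566533]), 'grip_force': 0.0, 'opening': 0.09177530823900874}
scene {'vfov': 54.22173108864418, 'cx': 279.20915965017497, 'cy': 206.74273730861879, 'extrinsics': array([[ 0.80818529, -0.4452844 ,  0.38543265,  0.90631733],
       [ 0.5887502 ,  0.626972  , -0.51017577, -0.52849829],
       [-0.01448217,  0.6392401 ,  0.76887083,  0.96146803],
       [ 0.        ,  0.        ,  0.        ,  1.        ]]), 'f': np.float64(410.18414902047755)}
top {'vfov': 50.68438419133476, 'cx': 273.9008453901521, 'cy': 211.28875681668694, 'extrinsics': array([[ 0.01089112,  0.98824183, -0.15251055,  0.34478447],
       [-0.99990668,  0.0120212 ,  0.00648968, -0.01112805],
       [ 0.00824673,  0.15242564,  0.98828053,  1.1671949 ],
       [ 0.        ,  0.        ,  0.        ,  1.        ]]), 'f': np.float64(443.4130226751515)}
```

View pics/scene0.png

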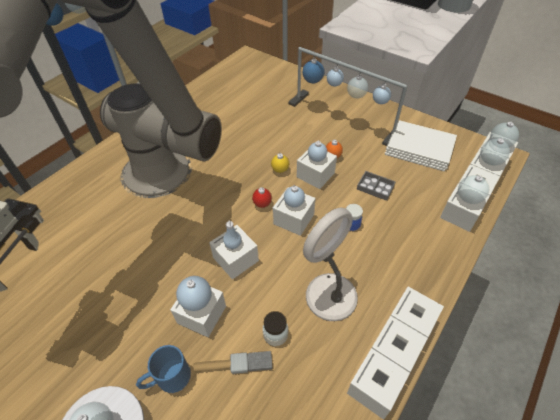

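View pics/top0.png

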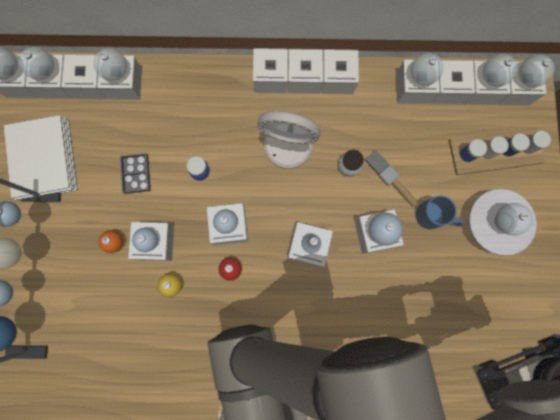

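The scene view shows the box row with the big ball (194,294), onion (232,237), and like balls at (294,197) and (318,152). In the top view the like balls are at (225,221) and (146,239), onion (311,243), big ball (385,229), and lens (289,128).

Look-alikes in the top view: orange (110,241), yellow (169,285) and red (230,268) balls on the table. There are also balls hung on the rack at the left edge, glass balls in the back boxes, and one on the plate (514,218). I choose (146,239) and (225,221), the plain frosted balls on the row.

```bash
cat > m.py <<'E'
from h import *
from scipy.optimize import least_squares
D={n:np.load(n+"0.npz") for n in("scene","top")}
def win(n,u,v,r): 
    d=D[n];P=d["P"][v-r:v+r,u-r:u+r].reshape(-1,3);return P[d["z"][v-r:v+r,u-r:u+r].ravel()>0]
for nm,pl in {"A":[("scene",318,152),("top",146,239)],"B":[("scene",294,197),("top",225,221)]}.items():
    for n,u,v in pl:
        P=win(n,u,v,22);t=P[(abs(P[:,2]-.075)<.004)]
        q=P[(P[:,2]>.095)&(P[:,2]<.130)]
        r=least_squares(lambda c:np.linalg.norm(q-c,axis=1)-.03,q.mean(0)-[0,0,.02],loss="soft_l1",f_scale=.002)
        rect=cv2.minAreaRect((t[:,:2]*1000).astype(np.float32))
        cap=P[P[:,2]>.136]
        print(nm,n,r.x.round(4),len(q),"rms",np.sqrt((r.fun**2).mean()).round(4),"boxtop",rect,"cap",cap.mean(0).round(4) if len(cap) else 0,P[:,2].max())
# others
for n,u,v,k in (("top",311,243,"onion"),("top",381,230,"big")):
    P=win(n,u,v,20);q=P[P[:,2]>.09];print(k,q.mean(0).round(3),q[:,2].max())
# lens
for n,u,v in(("scene",327,235),("top",289,125)):
    P=win(n,u,v,36);q=P[(P[:,2]>.165)&(P[:,2]<.33)]
    if len(q)<20:print(n,len(q));continue
    m=np.median(q,0);q=q[np.linalg.norm(q-m,axis=1)<.1]
    c=q.mean(0);U,S,V=np.linalg.svd(q-c);print("lens",n,len(q),"mean",c.round(4),"min",q.min(0).round(3),"max",q.max(0).round(3),"normal",V[2].round(3),"sd",S/np.sqrt(len(q)))
E
python3 m.py
python3 - <<'E'
import cv2
a=cv2.imread("pics/scene0.png")[120:300,220:420];b=cv2.imread("pics/top0.png")[90:290,80:340]
a=cv2.resize(a,(400,360));b=cv2.resize(b,(400,308));b=cv2.copyMakeBorder(b,0,52,0,0,0)
cv2.imwrite("pics/crop.png",cv2.hconcat([a,b]))
E
```

```text
A scene [0.4389 0.2905 0.0991] 246 rms 0.0019 boxtop ((440.06097412109375, 319.47491455078125), (154.6454315185547, 91.02415466308594), 88.64619445800781) cap [0.4408 0.2885 0.1399] 0.14484170346997616
A top [0.4367 0.2926 0.1008] 442 rms 0.0013 boxtop ((436.8936462402344, 292.45843505859375), (91.64018249511719, 90.76575469970703), 89.43329620361328) cap [0.4363 0.2918 0.1393] 0.14814404319914853
B scene [0.4856 0.0988 0.0994] 305 rms 0.0014 boxtop ((485.978515625, 97.06694030761719), (91.41659545898438, 92.94670104980469), 8.171935081481934) cap [0.4875 0.097  0.1394] 0.14594696786792616
B top [0.4832 0.101  0.1012] 410 rms 0.0012 boxtop ((482.8721008300781, 100.85599517822266), (90.5041732788086, 90.25746154785156), 6.8207526206970215) cap [0.4832 0.101  0.1395] 0.1476096626310861
onion [ 0.431 -0.105  0.121] 0.17201099217860705
big [ 0.465 -0.277  0.139] 0.17021929502433675
lens scene 1685 mean [ 0.6783 -0.0565  0.2455] min [ 0.651 -0.118  0.165] max [0.7   0.013 0.305] normal [ 0.974 -0.223  0.036] sd [0.04223023 0.03537936 0.00494714]
lens top 1575 mean [ 0.6692 -0.046   0.2499] min [ 0.648 -0.114  0.171] max [0.694 0.022 0.308] normal [-0.979  0.203  0.035] sd [0.04270431 0.03545835 0.00501253]
```

View pics/crop.png

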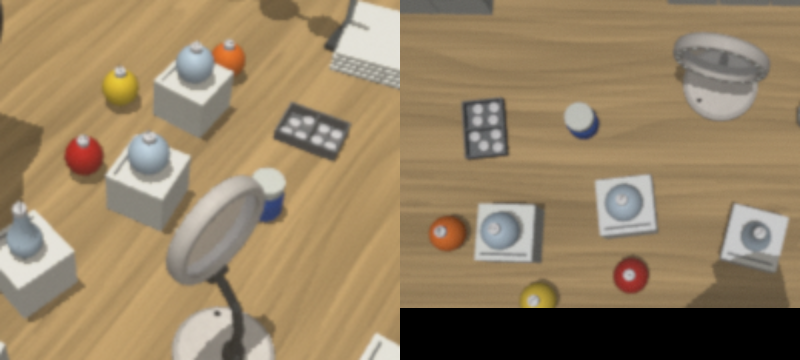

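Both views agree to about 2.5 mm. Ball A is at (0.438, 0.292) and ball B at (0.484, 0.100), with centre heights near 0.1015 and box tops 90 mm square. The lens is at about (0.673, -0.049), yaw about -12°, ring top at 0.305. The crop confirms both balls are pale frosted with cap and loop, and the red, yellow and orange ones stand on the table.

I go to B first.

Emit:
{"fn": "move_arm", "kwargs": {"motion": [[1,-0.91,0,0,0,0.183],[1,-0.91,0,0,0,0.183],[1,-0.91,0,0,0,0.183],[1,-0.91,0,0,0,0.183],[1,-0.91,0,0,0,0.183]], "fingers": 1, "newtons": 15}}

```text
time: 0.72
tool_pos: [0.2477, -0.3707, 0.2267]
tool_rot: [3.141, 0.0, -0.208]
contact_force: [-0.7, 0.6, -0.6]
opening: 0.092
grip_force: 0.0
```

Emit:
{"fn": "move_arm", "kwargs": {"motion": [[0.27,-1,0,0,0,0],[0.27,-1,0,0,0,0],[0.27,-1,0,0,0,0]]}}

```text
time: 1.1
tool_pos: [0.2957, -0.2769, 0.2267]
tool_rot: [-3.141, 0.0, -0.207]
contact_force: [0.6, 0.5, 1.0]
opening: 0.0916
grip_force: 0.0
```

Emit:
{"fn": "move_arm", "kwargs": {"motion": [[0.27,-1,0,0,0,0],[0.27,-1,0,0,0,0],[0.27,-1,0,0,0,0]]}}

```text
time: 1.48
tool_pos: [0.3433, -0.1855, 0.2267]
tool_rot: [3.141, -0.0, -0.207]
contact_force: [0.1, -0.8, 0.7]
opening: 0.0918
grip_force: 0.0
```

Emit:
{"fn": "move_arm", "kwargs": {"motion": [[0.27,-1,0,0,0,0],[0.27,-1,0,0,0,0],[0.27,-1,0,0,0,0]]}}

```text
time: 1.85
tool_pos: [0.3909, -0.0938, 0.2266]
tool_rot: [3.141, -0.0, -0.208]
contact_force: [-1.8, -0.7, 0.4]
opening: 0.0917
grip_force: 0.0
```

Emit:
{"fn": "move_arm", "kwargs": {"motion": [[0.27,-1,0,0,0,0],[0.27,-1,0,0,0,0],[0.27,-1,0,0,0,0]]}}

```text
time: 2.22
tool_pos: [0.4384, -0.002, 0.2264]
tool_rot: [3.141, -0.0, -0.209]
contact_force: [-0.2, 0.4, 0.8]
opening: 0.0915
grip_force: 0.0
```

Emit:
{"fn": "move_arm", "kwargs": {"motion": [[0.25,-1,0,0,0,0],[0.25,-1,0,0,0,0],[0.25,-1,0,0,0,0],[0.25,-1,0,0,0,0]]}}

```text
time: 2.72
tool_pos: [0.4826, 0.0888, 0.2264]
tool_rot: [3.14, 0.001, -0.212]
contact_force: [0.1, -1.0, 0.1]
opening: 0.0918
grip_force: 0.0
```

```bash
cat > w.py <<'E'
from h import *
F=[];J=[]
for i in range(15):
    robot.read_camera("top");s=robot.observe();F.append(s["contact_force"]);J.append(s["joint_efforts"])
F=np.array(F);print(s["time"],"F",F.mean(0).round(3),F.std(0).round(2),"J",np.mean(J,0).round(3),np.std(J,0).round(3),s["tool_pos"].round(4),s["tool_rot"].round(3),s["qpos"].round(2),s["opening"],s["grip_force"])
def to(x,y,z,psi=None):
    p=s["tool_pos"];a=s["tool_rot"][2];d=np.array([x,y,z])-p
    print("shift",(10*np.array([np.cos(a)*d[0]+np.sin(a)*d[1],np.sin(a)*d[0]-np.cos(a)*d[1],-d[2]])).round(3))
E
python3 -c "
from w import *
to(.4844,.0999,.0875)"
```

```text
3.475 F [ 0.048 -0.032  0.032] [0.54 0.48 0.5 ] J [-2.700e-02 -3.959e+01 -2.427e+01  1.000e-02 -8.900e-02 -9.000e-03] [0.145 0.128 0.032 0.006 0.003 0.008] [0.4827 0.0911 0.2267] [ 3.142 -0.    -0.211] [ 0.03  0.28  1.61 -0.    1.25  1.81] 0.09158438917780518 0.0
shift [-0.002 -0.09   1.392]
```

Emit:
{"fn": "move_arm", "kwargs": {"motion": [[0,-0.09,0,0,0,0],[0,-0.09,0.5,0,0,0],[0,-0.09,0.8,0,0,0],[0,-0.09,0.8,0,0,0]]}}

```text
time: 3.98
tool_pos: [0.4833, 0.1002, 0.1449]
tool_rot: [3.14, 0.005, -0.211]
contact_force: [0.5, 0.1, 1.0]
opening: 0.0917
grip_force: 0.0
```

Emit:
{"fn": "move_arm", "kwargs": {"motion": [[0,0,0.2,0,0,0],[0,0,0.4,0,0,0],[0,0,0.59,0,0,0],[0,0,0.59,0,0,0],[0,0,0.59,0,0,0]]}}

```text
time: 4.6
tool_pos: [0.4857, 0.1, 0.0891]
tool_rot: [-3.141, -0.002, -0.211]
contact_force: [0.1, 0.1, -0.3]
opening: 0.0919
grip_force: 0.0
```

```bash
python3 - <<'E'
from h import *
c=cam("scene");d=cam("top")
save(np.hstack([cv2.resize(c["image"][90:290,200:400],(400,400)),cv2.resize(d["image"][130:330,130:330],(400,400))]),"g1.png")
E
```

```text
(no output)
```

View pics/g1.png

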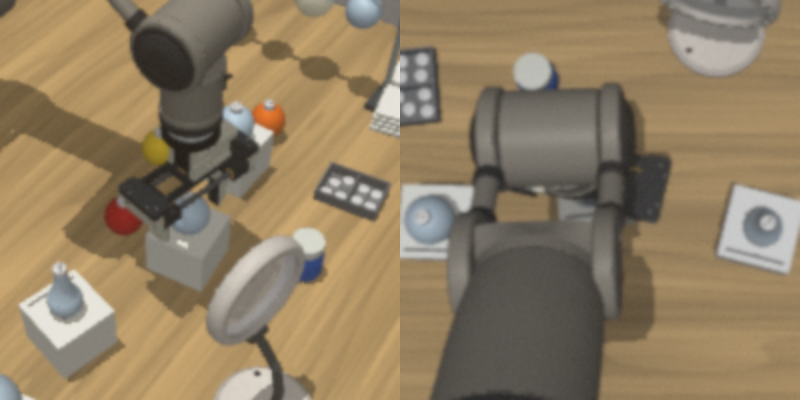

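Ball B sits between the fingers (left crop, about (190,215)), clear of the red ball and the onion. Closing the gripper now.

Emit:
{"fn": "move_arm", "kwargs": {"motion": [[0,0,0,0,0,0],[0,0,0,0,0,0],[0,0,0,0,0,0],[0,0,0,0,0,0],[0,0,0,0,0,0],[0,0,0,0,0,0],[0,0,0,0,0,0],[0,0,0,0,0,0]], "fingers": -1, "newtons": 15}}

```text
time: 5.7
tool_pos: [0.4846, 0.0998, 0.0877]
tool_rot: [3.141, -0.0, -0.211]
contact_force: [-0.2, -0.1, 1.6]
opening: 0.059
grip_force: 15.0
```

Emit:
{"fn": "move_arm", "kwargs": {"motion": [[0,0,-0.1,0,0,0],[0,0,-0.3,0,0,0],[0,0,-0.6,0,0,0],[0,0,-0.6,0,0,0],[0,0,-0.6,0,0,0],[0,0,-0.6,0,0,0]]}}

```text
time: 6.45
tool_pos: [0.4839, 0.0998, 0.1468]
tool_rot: [3.141, 0.002, -0.211]
contact_force: [-0.6, 0.2, -1.2]
opening: 0.0593
grip_force: 15.0
```

```bash
python3 -c "
from w import *
c=cam('scene');save(cv2.resize(c['image'][90:290,200:400],(400,400)),'g2.png')"
```

```text
7.2 F [ 0.38   0.007 -0.643] [0.57 0.55 0.38] J [ 2.0000e-03 -4.2020e+01 -2.1754e+01  1.2000e-02 -8.6000e-02 -0.0000e+00] [0.006 0.078 0.024 0.    0.003 0.   ] [0.4846 0.0998 0.1477] [ 3.142 -0.    -0.211] [ 0.05  0.37  1.72 -0.    1.05  1.83] 0.05912531105681755 14.999911934137344
```

View pics/g2.png

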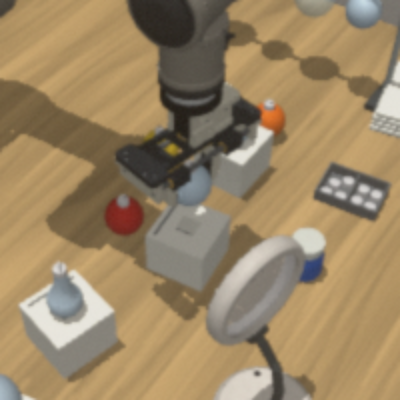

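B is lifted and its window is empty. It pulls about 0.64 N (roughly 70 g). I set it back on its box.

Emit:
{"fn": "move_arm", "kwargs": {"motion": [[0,0,0.2,0,0,0],[0,0,0.4,0,0,0],[0,0,0.5,0,0,0],[0,0,0.54,0,0,0],[0,0,0.57,0,0,0],[0,0,0.59,0,0,0],[0,0,0.6,0,0,0],[0,0,0.6,0,0,0],[0,0,0.6,0,0,0],[0,0,0.6,0,0,0]]}}

```text
time: 8.5
tool_pos: [0.4847, 0.0998, 0.0878]
tool_rot: [3.142, -0.0, -0.211]
contact_force: [0.1, -0.7, 0.1]
opening: 0.0589
grip_force: 15.0
```

```bash
python3 -c "
from w import *"
```

```text
9.25 F [-0.013 -0.033  0.372] [0.45 0.61 0.39] J [ 6.6000e-02 -4.2935e+01 -1.8728e+01  3.4000e-02 -6.1000e-02 -1.0000e-03] [0.012 0.107 0.072 0.004 0.008 0.   ] [0.4847 0.0998 0.0877] [ 3.142 -0.    -0.211] [ 0.05  0.45  1.79 -0.    0.9   1.83] 0.05946458720124617 15.000059902668
```

Fz swung from -0.64 to +0.37, so the ball is resting in its window. Releasing it, then rising.

Emit:
{"fn": "move_arm", "kwargs": {"motion": [[0,0,0,0,0,0],[0,0,0,0,0,0],[0,0,0,0,0,0],[0,0,0,0,0,0],[0,0,0,0,0,0],[0,0,0,0,0,0]], "fingers": 1}}

```text
time: 10.0
tool_pos: [0.4847, 0.0998, 0.0877]
tool_rot: [3.142, -0.0, -0.211]
contact_force: [0.3, 0.6, 1.0]
opening: 0.0916
grip_force: 0.0
```

Emit:
{"fn": "move_arm", "kwargs": {"motion": [[0,0,-0.1,0,0,0],[0,0,-0.4,0,0,0],[0,0,-0.9,0,0,0],[0,0,-0.9,0,0,0],[0,0,-0.9,0,0,0]]}}

```text
time: 10.62
tool_pos: [0.4843, 0.0998, 0.1777]
tool_rot: [3.141, -0.0, -0.211]
contact_force: [-0.4, 0.4, -0.6]
opening: 0.0916
grip_force: 0.0
```

```bash
python3 -c "
from w import *
to(.4378,.2916,.0875)"
```

```text
11.375 F [ 0.018  0.141 -0.045] [0.43 0.49 0.54] J [ 7.0000e-03 -4.1118e+01 -2.2726e+01  1.3000e-02 -8.4000e-02 -0.0000e+00] [0.01  0.306 0.163 0.    0.006 0.   ] [0.4846 0.0998 0.1777] [ 3.142 -0.    -0.211] [ 0.05  0.33  1.68 -0.    1.13  1.83] 0.09200779764194622 0.0
shift [-0.86  -1.777  0.902]
```

Emit:
{"fn": "move_arm", "kwargs": {"motion": [[-0.43,-0.89,0,0,0,0],[-0.43,-0.89,0,0,0,0],[-0.43,-0.89,0,0,0,0]]}}

```text
time: 11.75
tool_pos: [0.4605, 0.1977, 0.1777]
tool_rot: [-3.141, 0.0, -0.208]
contact_force: [0.8, 0.7, -0.7]
opening: 0.0913
grip_force: 0.0
```

Emit:
{"fn": "move_arm", "kwargs": {"motion": [[-0.43,-0.89,0,0,0,0],[-0.43,-0.89,0,0,0,0],[-0.43,-0.89,0,0,0,0],[-0.43,-0.89,0,0,0,0]]}}

```text
time: 12.25
tool_pos: [0.4382, 0.2908, 0.1776]
tool_rot: [3.141, -0.0, -0.211]
contact_force: [-0.3, 0.4, 0.0]
opening: 0.0918
grip_force: 0.0
```

```bash
python3 -c "
from w import *
to(.4378,.2916,.0875)
c=cam('scene');P=pts(c)[175:222,272:320].reshape(-1,3);q=P[(P[:,2]>.095)&(P[:,2]<.13)];print('B',q.mean(0),P[P[:,2]>.136].mean(0),P[:,2].max())"
```

```text
13.0 F [ 0.027  0.305 -0.066] [0.48 0.57 0.48] J [ 4.5000e-02 -4.4192e+01 -2.3110e+01 -1.9000e-02 -8.6000e-02 -4.0000e-03] [0.2   0.039 0.014 0.009 0.001 0.004] [0.4378 0.2919 0.1777] [ 3.141 -0.    -0.211] [ 0.44  0.39  1.6  -0.    1.16  2.22] 0.09154307193931573 0.0
shift [0.001 0.003 0.902]
B [0.49326086 0.08713026 0.11518859] [ 0.62331939 -0.09805177  0.38879587] 0.9614680310770944
```

Emit:
{"fn": "move_arm", "kwargs": {"motion": [[0,0,0.3,0,0,0],[0,0,0.5,0,0,0],[0,0,0.7,0,0,0],[0,0,0.9,0,0,0],[0,0,0.9,0,0,0],[0,0,0.9,0,0,0],[0,0,0.9,0,0,0]]}}

```text
time: 13.92
tool_pos: [0.4384, 0.2922, 0.0886]
tool_rot: [-3.141, -0.001, -0.211]
contact_force: [0.4, -0.5, -0.2]
opening: 0.0919
grip_force: 0.0
```

Emit:
{"fn": "move_arm", "kwargs": {"motion": [[0,0,0,0,0,0],[0,0,0,0,0,0],[0,0,0,0,0,0],[0,0,0,0,0,0],[0,0,0,0,0,0],[0,0,0,0,0,0],[0,0,0,0,0,0],[0,0,0,0,0,0]], "fingers": -1, "newtons": 15}}

```text
time: 14.92
tool_pos: [0.4378, 0.2917, 0.0877]
tool_rot: [3.141, -0.0, -0.211]
contact_force: [-0.2, -1.9, 2.6]
opening: 0.0591
grip_force: 15.0
```

Emit:
{"fn": "move_arm", "kwargs": {"motion": [[0,0,-0.1,0,0,0],[0,0,-0.3,0,0,0],[0,0,-0.6,0,0,0],[0,0,-0.6,0,0,0],[0,0,-0.6,0,0,0],[0,0,-0.6,0,0,0]]}}

```text
time: 15.68
tool_pos: [0.4371, 0.2915, 0.1464]
tool_rot: [3.14, 0.002, -0.211]
contact_force: [0.4, 0.0, -2.7]
opening: 0.0589
grip_force: 15.0
```

```bash
python3 -c "
from w import *
c=cam('scene');save(cv2.resize(c['image'][90:290,200:400],(500,500)),'g3.png')"
```

```text
16.425 F [-0.245 -0.229 -2.613] [0.57 0.41 0.36] J [ 3.0000e-03 -4.6092e+01 -2.2787e+01 -1.9000e-02 -8.6000e-02  0.0000e+00] [0.008 0.076 0.03  0.001 0.003 0.   ] [0.4378 0.2919 0.1477] [ 3.142 -0.    -0.211] [ 0.44  0.42  1.64 -0.    1.08  2.22] 0.059377690638426156 14.999799728393555
```

View pics/g3.png

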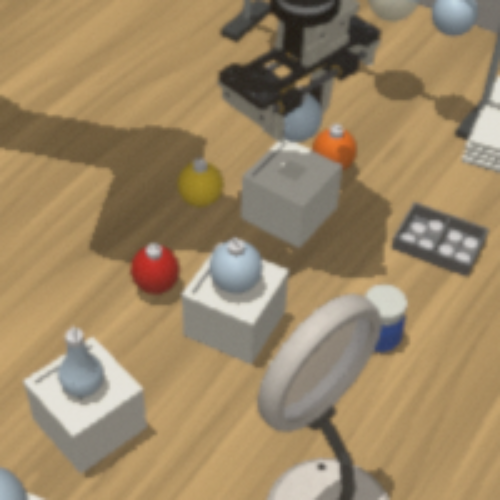

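A pulls about 2.6 N against 0.64 N for B, so A is the heavier. B sits back on its box cap up (crop (236,265)), and its neighbours are untouched. I carry A to the lens.

Emit:
{"fn": "move_arm", "kwargs": {"motion": [[0,0,-0.3,0,0,0],[0,0,-0.733,0,0,0],[0.2,0.3,-0.733,0,0,0],[0.45,0.6,-0.733,0,0,0],[0.7,0.95,-0.733,0,0,0],[0.7,0.95,-0.733,0,0,0]]}}

```text
time: 17.23
tool_pos: [0.4874, 0.182, 0.221]
tool_rot: [3.141, -0.0, -0.215]
contact_force: [0.5, 0.8, -2.8]
opening: 0.0591
grip_force: 15.0
```

Emit:
{"fn": "move_arm", "kwargs": {"motion": [[0.25,0.33,0,0,0,0],[0.5,0.65,0,0,0,0],[0.7,0.95,0,0,0,0],[0.7,0.95,0,0,0,0]]}}

```text
time: 17.73
tool_pos: [0.5355, 0.0754, 0.2208]
tool_rot: [3.141, -0.0, -0.214]
contact_force: [-0.6, -0.4, -2.1]
opening: 0.0591
grip_force: 15.0
```

Emit:
{"fn": "move_arm", "kwargs": {"motion": [[0.2,0.33,0,0,0,0],[0.4,0.65,0,0,0,0],[0.6,0.85,0,0,0,0],[0.65,0.94,0,0,0,0],[0.65,0.94,0,0,0,0],[0.65,0.94,0,0,0,0],[0.65,0.94,0,0,0,0]]}}

```text
time: 18.6
tool_pos: [0.5785, -0.0277, 0.2212]
tool_rot: [-3.141, -0.0, -0.21]
contact_force: [0.6, 0.3, -2.2]
opening: 0.0592
grip_force: 15.0
```

```bash
python3 -c "
from w import *
c=cam('scene');d=cam('top');to(.582,-.029,.2212)
P=pts(c)[c['range_z']>0];im=c['image'][c['range_z']>0].astype(int)
k=(np.linalg.norm(P-[.582,-.029,.235],axis=1)<.036)&(im[:,2]-im[:,0]>15);q=P[k];print(len(q),q.mean(0) if len(q) else 0)
from scipy.optimize import least_squares
if len(q)>30:print(least_squares(lambda x:np.linalg.norm(q-x,axis=1)-.03,[.582,-.029,.235],loss='soft_l1',f_scale=.002).x)
save(np.hstack([cv2.resize(c['image'][100:300,220:420],(400,400)),cv2.resize(d['image'][60:260,190:390],(400,400))]),'g4.png')"
```

```text
19.35 F [-0.168 -0.036 -2.567] [0.46 0.35 0.51] J [ 4.5000e-02 -5.0473e+01 -2.5874e+01  3.6000e-02 -8.3000e-02  1.0000e-03] [0.032 0.03  0.013 0.002 0.001 0.001] [ 0.5788 -0.0288  0.221 ] [ 3.141  0.    -0.211] [-0.18  0.45  1.38 -0.    1.32  1.6 ] 0.0588831784777296 14.999818503856659
shift [ 0.032 -0.005 -0.002]
186 [ 0.59729277 -0.04252191  0.24695058]
[ 0.57914826 -0.02985273  0.23296455]
```

View pics/g4.png

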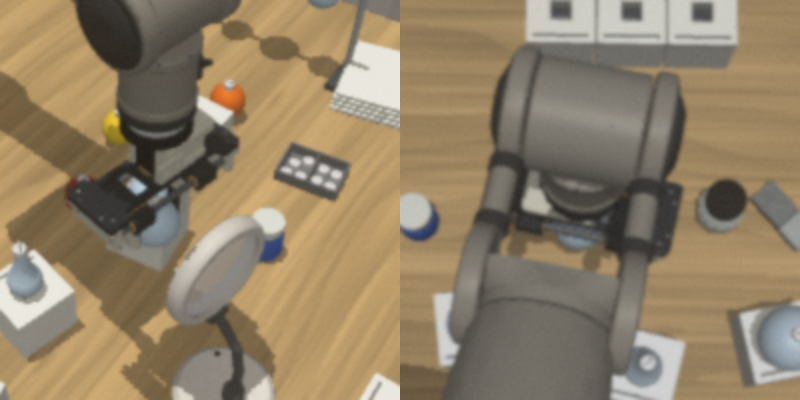

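The ball is held at about (0.579, -0.030, 0.234), cap up between the fingers. The lens stands clear at left-crop (215,268), and there is no extra wrist force. One 3 mm nudge towards the lens, then hand in.

Emit:
{"fn": "move_arm", "kwargs": {"motion": [[0.03,0,-0.01,0,0,0],[0.03,0,-0.01,0,0,0],[0.03,0,-0.01,0,0,0],[0.03,0,-0.01,0,0,0],[0.03,0,-0.01,0,0,0],[0.03,0,-0.01,0,0,0]]}}

```text
time: 20.2
tool_pos: [0.5817, -0.0294, 0.222]
tool_rot: [3.142, -0.0, -0.211]
contact_force: [-0.0, -0.4, -2.5]
opening: 0.0591
grip_force: 15.0
```

```bash
python3 -c "
from h import *
s=robot.observe();print(s['tool_pos'],s['contact_force'],s['opening']);print(robot.hand_in())"
```

```text
[ 0.58168607 -0.02939528  0.22201454] [-0.03707027 -0.41847335 -2.47446644] 0.059075574201649335
the job is handed in; nothing more can be done
None
```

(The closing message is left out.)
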